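# Close the loaded drill jig and latch it

## Robot

A 7-joint arm with a two-finger parallel gripper is mounted at the origin on a cart in front of the work surface, level with it; the furniture and walls round the work are solid. World frame = base frame: x ahead of the robot, y to its left, z up, the work surface at z = 0. Lengths are in m, angles in rad, forces in N, time in s.
With the tool pointing down it reaches from about 0.4 to 0.9 m from the base axis. Payload 5.5 kg.
Tool frame: the origin (TCP) lies midway between the tips of the shut fingers; the grasp point (between the pads) lies env.tcp_to_grasp behind it (env.tcp_to_grasp is the distance from the TCP to the grasp point, in m); z points along the fingers, y is the line along which they close (so a half turn about z gives the same grasp; the last joint's range is limited). The gripper opens to 92 mm and grips with 3 to 60 N. Pads are 19 mm wide; open, the fingers measure 130 mm over their backs; the gripper's body (75 mm by 190 mm) begins 47 mm behind the grasp point.
Start: joints at [-1.005, 0.501, -0.427, 1.55, 0.221, 1.138, -0.21], TCP at [0.194, 0.62, 0.227] pointing down, gripper open.
Joint ranges: [-2.88, 2.88], [-0.31, 2.03], [-1.54, 1.56], [0.2, 2.42], [-1.41, 4.55], [0.19, 2.02], [-2.57, 2.57]. Speed limits (rad/s): [2.57, 2.57, 3.14, 3.14, 3.14, 3.14, 3.14].

## Interface

Orientations are given as a unit quaternion [x, y, z, w].
In Python, from station import env gives the robot as it stands.
- The arm moves only by the shell command python3 -m creep 'ROWS' [FORCE]. ROWS is a JSON object of lists of equal length, an entry for each row: "delta_pos": the shift along the world's x, y, z in units of 0.05 m (1.0 is 0.05 m), a list of three; "angular": the turn, a rotation vector about the world's x, y, z in units of 5 degrees (1.0 is 5 degrees), a list of three; "claw": the opening, from 0 (shut) to 1 (fully open). A call has 1 to 20 rows; each row shifts and turns the commanded pose from where the row before left it; what a row does not reach is not made up. A row lasts 1/10 s, in which the tool goes at most 50 mm and 8.59 degrees, less where a joint would pass 70% of its speed; a pose out of reach is approached as far as the arm can. A call with a number of a shift or a turn outside -1 to 1 is refused whole. A call with a gripper value outside its range is refused whole. The fingers move at their own pace and stop on an object; FORCE is the grip in N (left out, the last holds). Time passes only in rows, so rows that do not move let the fingers close. It gives the time, the measured TCP pose, the force, the opening and the grip force at its end, in the units of the state.
- env.get_obs(): the state, without advancing time (a new reading comes with each control period).
- env.capture(name): name is "scene" or "top"; returns (picture, depth): 384x512x3 uint8, red, green, blue; 384x512 float32, m along the optical axis (not along the pixel's ray), 0 where there is no reading.
- env.camera_model(name): a dict with "fx", "fy", "cx", "cy" (pixels), "cam_to_world" (4x4, takes a point from camera to world coordinates). Camera axes: x right, y down, z forward; pixel columns grow to the right and rows downward; lengths in m; the calibration is good to about 2 mm. A picture is of the moment at which its call begins. camera_model takes no time and is no camera call.
- env.close_job(): hands the job in; it is judged then, once.
The state is a dict: "time": time; "joints": joint angles; "qd": joint speeds; "effort": joint torques, N m; "tool_pos": TCP position; "tool_rot": TCP orientation; "force": force on the tool from outside, world axes, zero at the start; "torque": the same for the moment, N m; "grip_width": finger opening in m; "gripper_force": force on a finger pad.
Only numpy, scipy, OpenCV 4.12 (cv2) and the standard library are available. Lean on these libraries where they do the work, as an engineer would, in place of code of your own. Each camera call takes 0.05 s, during which the arm holds its last target. There are 200 camera calls.

## Task

The part has been put in the drill jig under the bench drill's head. Swing the jig's hinged leaf fully down, and only then turn the latch at its side across the leaf so that it points straight over it and keeps it shut. Leave the oil can, the V-block and the roll of tape where they are.

Things in the scene. Friction and masses are not known exactly. Their poses are not given: they have to be found in the camera images.
- drill_stand: Bench drill stand, fixed: dark base plate 20 mm thick, x = -92 to +130, 147 mm wide (90 mm behind x = +55), column 44 mm thick at x = +88 mm, grey head overhanging the jig. Origin on the bench under it; x points away from the robot to the column, y left, z up. Head: 110 mm wide (y), x = -50 to +125, z = 250 to 383 mm; its chuck (48 mm thick at most, at x = -5, y = 0) hangs down to z = 214 mm.
- jig: Steel drill jig on the base plate, fixed. Origin: its underside, 20 mm above the bench; x points away from the robot to the leaf's hinge, y left, z up. Base x = -85 to +50, y = -80 to +50, 12 mm thick. Cheeks at y = +-40 reach z = 60 mm; the part between them reaches z = 45. The side block at x = -50 to +6, y = -77 to -55 mm carries the latch; its top is at z = 72 mm.
- leaf (a joint): Hinge angle of the leaf, rad. 0 = fully down (level, closed; stop), grows as its front end rises, up to 0.9. Stiff hinge: the leaf stays at any angle; about 1 to 2 N down on the lip moves it.
- leaf_hinge (a point): Centre of the leaf's hinge axis, which runs along the jig's y; at x = +45, y = 0, z = +66 mm of the jig.
- leaf_lip (a point): Point on the leaf's upper face, middle of its front lip, 158 mm from the hinge axis, 5 mm above the leaf's mid-plane. Leaf: aluminium plate 10 mm thick, 84 mm wide (y), 132 mm long, with a lip 36 mm wide ending 170 mm from the axis. Closed, its upper face is 71 mm over the jig's underside. The point turns with the leaf; its x runs from lip to hinge.
- latch (a joint): Angle of the latch about the upright pivot, rad. 0 = pointing straight across the leaf (jig's +y): secured. About 1.57 = pointing to the front (jig's -x), 2.3 = front and outward (to the right), clear of the leaf. Grows anticlockwise seen from above; range -0.8 to 2.6, no click or stop at 0. Friction holds it where it is left; about 1.5 N on the peg turns it.
- latch_pivot (a point): Pivot of the latch at the foot of the latch, x = -25, y = -66, z = +72.5 mm of the jig. The latch is a dark flat steel bar 16 mm wide, 6 mm thick, 57 mm long from the pivot, its underside 74.5 mm and upper face 80.5 mm above the jig's underside.
- latch_peg (a point): Centre of the top of the upright steel peg on the latch, 48 mm from the pivot. The peg is 14 mm thick and stands 28 mm above the bar (its top 108.5 mm above the jig's underside).
- oil_can: Red oil can with a thin spout, 68 mm thick, 160 mm tall, standing on the bench; origin at the centre of its foot. Leave alone.
- v_block: Steel V-block 50 x 50 x 40 mm on the bench; origin at the centre of its underside. Leave alone.
- tape_roll: Roll of pale tape lying flat on the bench, 100 mm across, 25 mm high; origin at the centre of its underside. Leave alone.

How it is judged:
On the way:
1. the leaf is fully down while the latch still points clear of it (value of joint leaf below 0.035 rad and value of joint latch above 1.1 rad), for 0.2 s.
At the end, for the whole second after the job is handed in: The leaf is down (within 0.035 rad of closed) and the latch points across it, within 0.25 rad (14 degrees) of straight, at rest (value of joint leaf below 0.035 rad and value of joint latch between -0.25 and 0.25 rad and velocity of joint latch between -0.05 and 0.05 rad/s); the robot touches nothing.
It fails at once if the oil can is moved more than 30 mm (distance of oil_can from where it was at the start of the episode above 0.03 m).
It fails at once if the V-block is moved more than 30 mm (distance of v_block from where it was at the start of the episode above 0.03 m).
It fails at once if the roll of tape is moved more than 30 mm (distance of tape_roll from where it was at the start of the episode above 0.03 m).
It fails at once if the leaf is raised again (above 0.2 rad) with the latch turned across it (value of joint leaf above 0.2 rad and value of joint latch below 0.9 rad).
It also fails if it takes over 45 s, if anything falls off the work surface, if the arm or the gripper's body presses on something with over 40 N, if the wrist force passes 120 N, or if a joint passes its speed limit or range.

## Working session

There is one attempt and no reset: what is moved stays moved. The work goes in short steps, Python scripts to look and compute and a shell command to move; the robot and the scene stay as the last step left them, time stands still between calls to the robot, and variables do not carry over. Pictures are saved under pics/ and viewed, at most 10 in all, crops included, and the job is handed in when it is done.

```bash
mkdir -p pics
cat > h.py <<'E'
from station import env
import numpy as np, cv2
def cloud(name):
    im,d=env.capture(name); m=env.camera_model(name)
    v,u=np.mgrid[:384,:512]
    p=np.stack([(u-m['cx'])/m['fx']*d,(v-m['cy'])/m['fy']*d,d,np.ones_like(d)],-1)@np.array(m['cam_to_world']).T
    p=p[...,:3]; p[d==0]=np.nan
    return im,p
E
python3 - <<'E'
from h import *
for n in ['scene','top']:
    im,p=cloud(n); cv2.imwrite(f'pics/{n}0.png',im[...,::-1]); np.save(n+'0.npy',p)
    print(np.round(env.camera_model(n)['cam_to_world'],3))
o=env.get_obs();print(o['tool_pos'],o['tool_rot'],o['grip_width'],env.tcp_to_grasp)
E
```

```text
[[ 0.596 -0.639  0.486  0.039]
 [-0.803 -0.473  0.363 -0.157]
 [-0.002 -0.606 -0.795  0.861]
 [ 0.     0.     0.     1.   ]]
[[ 0.444 -0.808  0.388  0.215]
 [-0.896 -0.402  0.19   0.032]
 [ 0.002 -0.432 -0.902  0.867]
 [ 0.     0.     0.     1.   ]]
[0.19369054 0.61980635 0.22576186] [ 1.50815532e-01  9.88561524e-01 -8.72235544e-04 -1.68625689e-04] 0.09197367257006277 0.0188
```

View pics/scene0.png

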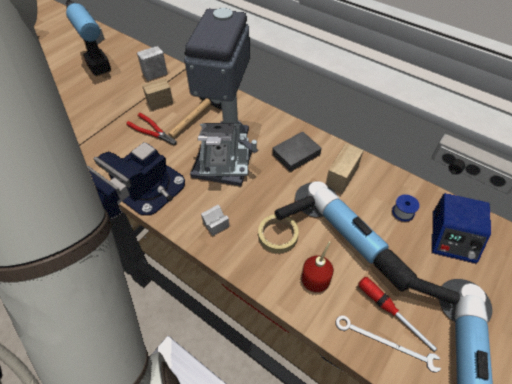

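View pics/top0.png

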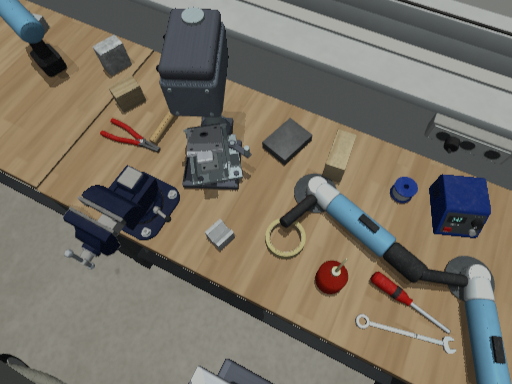

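The gripper is at the upper left, about (45,60) in the top view. The jig is under the drill head near (213,155), with the latch near (240,145). The V-block is at (220,235), the tape at (285,238) and the oil can at (332,277). I'll zoom in and measure the stand's pose.

Run:
```python
from h import *
a=cv2.imread('pics/top0.png')[100:200,165:265];b=cv2.imread('pics/scene0.png')[110:195,180:265]
cv2.imwrite('pics/z0.png',np.hstack([cv2.resize(a,(400,400),interpolation=2),cv2.resize(b,(400,400),interpolation=2)]))
p=np.load('top0.npy');s=np.load('scene0.npy')
def g(P,pts):
    for u,v in pts: print((u,v),np.round(P[v,u],3))
print('top');g(p,[(192,15),(213,120),(215,150),(190,180),(235,183),(220,235),(285,222),(338,267),(237,140),(243,150)])
# plate/head fits
for P,lo,hi in [(p,.375,.395),(s,.375,.395),(p,.012,.026),(s,.012,.026),(p,.08,.102),(s,.08,.102),(p,.102,.14),(s,.102,.14)]:
    q=P.reshape(-1,3); u=(q[:,2]>lo)&(q[:,2]<hi)&(q[:,0]>.4)&(q[:,0]<.85)&(q[:,1]>-.1)&(q[:,1]<.35)
    q=q[u].astype(np.float32)
    if len(q)>5: print(lo,hi,len(q),q.min(0).round(3),q.max(0).round(3),cv2.minAreaRect(q[:,:2].copy()))
```

```text
top
(192, 15) [0.686 0.417 0.392]
(213, 120) [0.671 0.406 0.09 ]
(215, 150) [0.564 0.33  0.152]
(190, 180) [0.519 0.399 0.019]
(235, 183) [0.563 0.288 0.021]
(220, 235) [0.421 0.252 0.026]
(285, 222) [0.503 0.119 0.077]
(338, 267) [ 0.448 -0.026  0.114]
(237, 140) [ 0.695  0.354 -0.001]
(243, 150) [0.62  0.29  0.101]
0.375 0.395 380 [0.574 0.321 0.375] [0.653 0.35  0.386] ((0.613576352596283, 0.33559492230415344), (0.07893498986959457, 0.028479646891355515), 0.029416212812066078)
0.375 0.395 182 [0.575 0.324 0.375] [0.647 0.35  0.383] ((0.6109704971313477, 0.3371245265007019), (0.07180215418338776, 0.025773411616683006), 0.33963048458099365)
0.012 0.026 1021 [ 0.4   -0.1    0.012] [0.782 0.35  0.026] ((0.5794856548309326, 0.1401829868555069), (0.43375012278556824, 0.3921460807323456), 81.50984954833984)
0.012 0.026 1448 [ 0.4   -0.1    0.012] [0.806 0.35  0.026] ((0.5969088077545166, 0.12727606296539307), (0.4300832748413086, 0.4191077649593353), 84.71047973632812)
0.08 0.102 501 [ 0.429 -0.08   0.08 ] [0.651 0.349 0.102] ((0.5766194462776184, 0.14098872244358063), (0.4288228750228882, 0.1662117838859558), 70.3012466430664)
0.08 0.102 354 [ 0.431 -0.078  0.08 ] [0.647 0.348 0.102] ((0.5751636028289795, 0.14197957515716553), (0.4282892346382141, 0.16082698106765747), 70.45684814453125)
0.102 0.14 155 [ 0.442 -0.031  0.102] [0.628 0.35  0.14 ] ((0.542792558670044, 0.15446478128433228), (0.41386425495147705, 0.06437472254037857), 70.12948608398438)
0.102 0.14 122 [ 0.44  -0.031  0.102] [0.624 0.349 0.14 ] ((0.5392242074012756, 0.15512332320213318), (0.4141519367694855, 0.0638900175690651), 70.33595275878906)
```

View pics/z0.png

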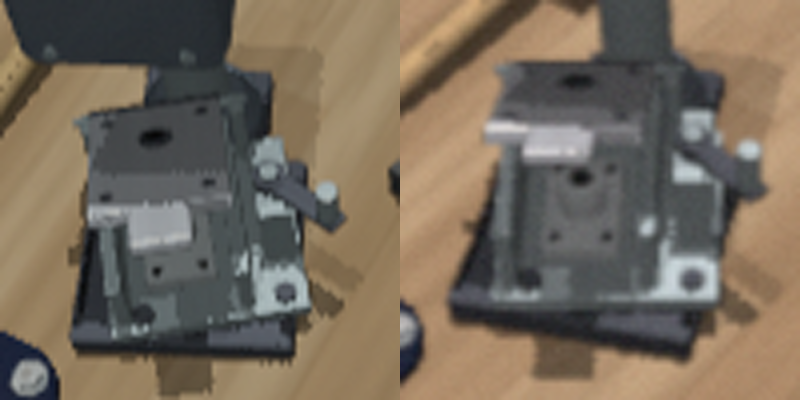

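The leaf is raised: its lip is near top px (205,156). The latch pivot is near (232,142) and the peg near (247,148), pointing outward. The jig is turned slightly on its base plate. Next I'll intersect rays with known heights.

```bash
cat >> h.py <<'E'
def ray(n,u,v,z):
    m=env.camera_model(n);T=np.array(m['cam_to_world'])
    d=T[:3,:3]@[(u-m['cx'])/m['fx'],(v-m['cy'])/m['fy'],1.];o=T[:3,3]
    return (o+d*(z-o[2])/d[2])
E
python3 - <<'E'
from h import *
T=lambda x,y,z:ray('top',165+x/4-.4,100+y/4-.4,z)
S=lambda x,y,z:ray('scene',180+x*85/400-.4,110+y*85/400-.4,z)
for k,r in {'plateFL T':T(75,346,.02),'plateFR T':T(294,348,.02),'plateFL S':S(450,300,.02) if 0 else S(50,300,.02),'plateFR S':S(287,340,.02),
 'jigFR T':T(308,306,.032),'jigFL T':T(113,334,.032),'jigFR S':S(318,298,.032),'jigFL S':S(90,298,.032),
 'peg T':T(327,188,.1285),'peg S':S(349,150,.1285),'piv T':T(267,172,.104),'piv S':S(302,132,.104)}.items(): print(k,r.round(4))
p=np.load('top0.npy');s=np.load('scene0.npy')
print('lip/leaf'); 
for u,v in [(205,155),(200,157),(210,156),(195,146),(218,143),(190,132),(220,128),(205,133)]: print((u,v),p[v,u].round(3))
# peg points
for P,w in((p,(slice(140,158),slice(235,256))),(s,(slice(130,155),slice(238,262)))):
    q=P[w].reshape(-1,3);print('peg',len(q[q[:,2]>.112]),np.round(q[q[:,2]>.112],3).tolist())
    k=q[(q[:,2]>.09)&(q[:,2]<.112)];print('bar',k.round(3).tolist())
E
```

```text
plateFL T [0.4958 0.4042 0.02  ]
plateFR T [0.5579 0.2761 0.02  ]
plateFL S [0.4954 0.4063 0.02  ]
plateFR S [0.5536 0.2778 0.02  ]
jigFR T [0.5839 0.2788 0.032 ]
jigFL T [0.51   0.3816 0.032 ]
jigFR S [0.581  0.2763 0.032 ]
jigFL S [0.5036 0.3809 0.032 ]
peg T [0.6168 0.2775 0.1285]
peg S [0.6102 0.2752 0.1285]
piv T [0.6239 0.3244 0.104 ]
piv S [0.6248 0.3193 0.104 ]
lip/leaf
(205, 155) [0.537 0.339 0.162]
(200, 157) [0.526 0.346 0.165]
(210, 156) [0.539 0.327 0.165]
(195, 146) [0.559 0.384 0.138]
(218, 143) [0.589 0.338 0.141]
(190, 132) [0.606 0.434 0.102]
(220, 128) [0.681 0.396 0.049]
(205, 133) [0.612 0.391 0.117]
peg 42 [[0.618, 0.282, 0.127], [0.618, 0.279, 0.128], [0.62, 0.277, 0.128], [0.621, 0.275, 0.128], [0.614, 0.283, 0.127], [0.613, 0.279, 0.132], [0.616, 0.278, 0.128], [0.616, 0.275, 0.13], [0.617, 0.273, 0.13], [0.611, 0.28, 0.129], [0.611, 0.278, 0.13], [0.612, 0.276, 0.13], [0.614, 0.274, 0.129], [0.614, 0.272, 0.13], [0.617, 0.27, 0.128], [0.609, 0.28, 0.128], [0.609, 0.277, 0.13], [0.61, 0.275, 0.13], [0.612, 0.273, 0.128], [0.613, 0.271, 0.128], [0.616, 0.27, 0
[... 6921 characters left out ...]
.616, 0.272, 0.102], [0.606, 0.288, 0.096], [0.605, 0.284, 0.1], [0.606, 0.281, 0.101], [0.604, 0.277, 0.105], [0.607, 0.276, 0.103], [0.606, 0.272, 0.106], [0.61, 0.271, 0.104], [0.615, 0.272, 0.099], [0.617, 0.27, 0.098], [0.605, 0.284, 0.096], [0.606, 0.282, 0.097], [0.605, 0.277, 0.1], [0.604, 0.274, 0.103], [0.608, 0.273, 0.101], [0.612, 0.273, 0.097], [0.613, 0.27, 0.098], [0.615, 0.269, 0.097], [0.604, 0.28, 0.096], [0.603, 0.276, 0.099], [0.605, 0.274, 0.098], [0.607, 0.273, 0.097], [0.609, 0.27, 0.098], [0.611, 0.269, 0.097], [0.613, 0.267, 0.096], [0.603, 0.276, 0.096], [0.603, 0.273, 0.097], [0.604, 0.27, 0.098], [0.607, 0.269, 0.097], [0.603, 0.272, 0.094], [0.603, 0.269, 0.096]]
```

```bash
cat >> h.py <<'E'
from scipy.spatial.transform import Rotation as Rot
O=np.array([.6045,.3915,.02]);c,s=np.cos(.63),np.sin(.63);J=np.array([[c,-s,0],[s,c,0],[0,0,1]])
def tojig(p): return J.T@(np.array(p)-O)
def st():
    o=env.get_obs();R=Rot.from_quat(o['tool_rot']).as_matrix()
    print('t',round(o['time'],2),'pos',o['tool_pos'].round(4) if hasattr(o['tool_pos'],'round') else o['tool_pos'],'jig mm',(1e3*tojig(o['tool_pos'])).round(1))
    print('tool axes in jig\n',(J.T@R).round(3),'F',np.round(o['force'],1),'w',o['grip_width'],'q',np.round(o['joints'],2))
E
python3 - <<'E'
from h import *
for n in('top0.npy','scene0.npy'):
    q=np.load(n).reshape(-1,3)
    for t in np.linspace(0,1,9):
        c0=np.array([.194,.62])*(1-t)+np.array([.45,.28])*t
        k=q[np.hypot(*(q[:,:2]-c0).T)<.1]; print(c0.round(2),len(k),k[:,2].max().round(3) if len(k) else '-',end=' ; ')
    print()
E
python3 -m creep '{"delta_pos":[[0,0,0.8],[0,0,0.8],[0,0,0.4]],"angular":[[0,0,0.9],[0,0,0.9],[0,0,0.9]],"claw":[0,0,0]}' 8; python3 -c "from h import *;st()"
```

```text
[0.19 0.62] 1631 -0.808 ; [0.23 0.58] 2136 0.154 ; [0.26 0.53] 4043 0.173 ; [0.29 0.49] 5908 0.173 ; [0.32 0.45] 7322 0.173 ; [0.35 0.41] 7438 0.156 ; [0.39 0.36] 6739 0.153 ; [0.42 0.32] 5551 0.173 ; [0.45 0.28] 5038 0.173 ; 
[0.19 0.62] 552 -0.811 ; [0.23 0.58] 1122 0.152 ; [0.26 0.53] 2969 0.153 ; [0.29 0.49] 4969 0.153 ; [0.32 0.45] 6710 0.153 ; [0.35 0.41] 7960 0.153 ; [0.39 0.36] 7639 0.152 ; [0.42 0.32] 6376 0.17 ; [0.45 0.28] 5822 0.17 ; 
time: 0.4
tool_pos: [0.1937, 0.6216, 0.3301]
tool_rot: [0.032, 0.999, 0.002, 0.0]
force: [-0.0, 0.2, -0.2]
grip_width: 0.0722
gripper_force: 0.0
t 0.4 pos [0.1937 0.6216 0.3301] jig mm [-196.4  427.9  310.1]
tool axes in jig
 [[-0.769  0.639  0.003]
 [ 0.639  0.769  0.002]
 [-0.001  0.004 -1.   ]] F [-0.   0.2 -0.2] w 0.07219414835662782 q [-0.96  0.43 -0.49  1.42  0.21  1.33  0.04]
```

```bash
python3 -m creep '{"delta_pos":[[0.37,-0.49,0],[0.37,-0.49,0],[0.37,-0.49,0],[0.37,-0.49,0],[0.37,-0.49,0],[0.37,-0.49,0],[0.37,-0.49,0],[0.37,-0.49,0],[0.37,-0.49,0],[0.37,-0.49,0],[0.37,-0.49,0],[0.37,-0.49,0],[0.37,-0.49,0],[0.37,-0.49,0]],"angular":[[0,0,0.57],[0,0,0.57],[0,0,0.57],[0,0,0.57],[0,0,0.57],[0,0,0.57],[0,0,0.57],[0,0,0.57],[0,0,0.57],[0,0,0.57],[0,0,0.57],[0,0,0.57],[0,0,0.57],[0,0,0.57]],"claw":[0,0,0,0,0,0,0,0,0,0,0,0,0,0]}'; python3 -c "from h import *;st()"
```

```text
time: 1.8
tool_pos: [0.4532, 0.2762, 0.3264]
tool_rot: [-0.31, 0.951, -0.0, -0.0]
force: [0.5, -0.3, -0.1]
grip_width: 0.0009
gripper_force: 0.0
t 1.8 pos [0.4532 0.2762 0.3264] jig mm [-190.2   -4.   306.4]
tool axes in jig
 [[-1.    -0.001 -0.001]
 [-0.001  1.     0.   ]
 [ 0.001  0.    -1.   ]] F [ 0.5 -0.3 -0.1] w 0.000933792903932362 q [-0.25  0.19 -0.4   1.72  0.08  1.24  1.53]
```

```bash
python3 -m creep '{"delta_pos":[[0,0,0],[0,0,0],[0,0,0],[0,0,0],[0,0,0],[0,0,0],[0,0,0],[0,0,0],[0,0,0],[0,0,0]],"angular":[[0.59,-0.81,0],[0.59,-0.81,0],[0.59,-0.81,0],[0.59,-0.81,0],[0.59,-0.81,0],[0.59,-0.81,0],[0.59,-0.81,0],[0.59,-0.81,0],[0.59,-0.81,0],[0,0,0]],"claw":[0,0,0,0,0,0,0,0,0,0]}'; python3 -c "from h import *;st()"
```

```text
time: 2.8
tool_pos: [0.4497, 0.2758, 0.3232]
tool_rot: [-0.286, 0.879, 0.119, 0.362]
force: [-0.9, -0.1, -0.7]
grip_width: 0.0006
gripper_force: 0.0
t 2.8 pos [0.4497 0.2758 0.3232] jig mm [-193.2   -2.2  303.2]
tool axes in jig
 [[-0.709  0.001  0.705]
 [ 0.001  1.     0.001]
 [-0.705  0.001 -0.709]] F [-0.9 -0.1 -0.7] w 0.0006042305252294998 q [-0.34 -0.24 -0.19  2.39 -0.46  0.23  2.05]
```

```bash
python3 -m creep '{"delta_pos":[[0.3,0.22,-0.3],[0.3,0.22,-0.4],[0.3,0.22,-0.4],[0.3,0.22,-0.4],[0.3,0.22,-0.4],[0,0,-0.4],[0,0,0]],"angular":[[0,0,0],[0,0,0],[0,0,0],[0,0,0],[0,0,0],[0,0,0],[0,0,0]],"claw":[0,0,0,0,0,0,0]}'; python3 -c "
from h import *;st()
im,p=cloud('top');cv2.imwrite('pics/t1.png',cv2.resize(im[60:240,100:340,::-1],(720,540)))"
```

```text
time: 3.5
tool_pos: [0.4867, 0.3011, 0.2815]
tool_rot: [-0.289, 0.884, 0.106, 0.351]
force: [-0.5, -0.6, 0.5]
grip_width: 0.0003
gripper_force: 0.0
t 3.5 pos [0.4867 0.3011 0.2815] jig mm [-148.4   -3.6  261.5]
tool axes in jig
 [[-0.731  0.004  0.683]
 [-0.007  1.    -0.014]
 [-0.683 -0.015 -0.73 ]] F [-0.5 -0.6  0.5] w 0.0003062009304177503 q [ 0.73 -0.12 -1.23  2.31 -0.98  0.19  2.57]
```

View pics/t1.png

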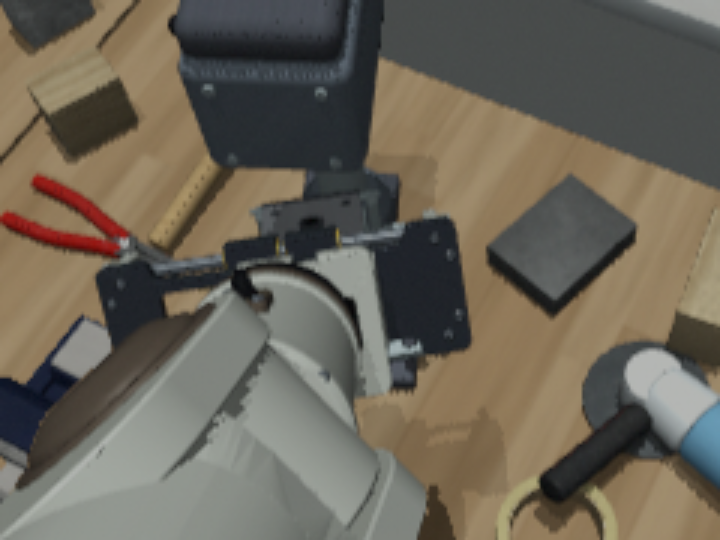

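The picture shows the gripper short of the lip, with the wrist at its joint limits. 45° is too much tilt, so I'll reduce it to about 25–30°.

```bash
python3 -m creep '{"delta_pos":[[0,0,0.2],[0,0,0.2],[0,0,0.2],[0,0,0],[0,0,0]],"angular":[[-0.59,0.81,0],[-0.59,0.81,0],[-0.59,0.81,0],[-0.4,0.6,0],[0,0,0]],"claw":[0,0,0,0,0]}'; python3 -c "from h import *;st()"
```

```text
time: 4.05
tool_pos: [0.4852, 0.3033, 0.3163]
tool_rot: [-0.307, 0.925, 0.064, 0.215]
force: [1.1, -0.6, 0.3]
grip_width: 0.0001
gripper_force: 0.0
t 4.05 pos [0.4852 0.3033 0.3163] jig mm [-148.4   -1.   296.3]
tool axes in jig
 [[-0.9   -0.007  0.437]
 [-0.012  1.    -0.009]
 [-0.437 -0.013 -0.9  ]] F [ 1.1 -0.6  0.3] w 0.00014010480001560265 q [ 1.19 -0.31 -1.53  2.02 -0.59  0.76  2.16]
```

```bash
python3 -m creep '{"delta_pos":[[0.2,0.14,0],[0.2,0.14,-0.2],[0.2,0.14,-0.4],[0.18,0.14,-0.4],[0,0,-0.4],[0,0,-0.4],[0,0,-0.4],[0,0,0]],"angular":[[0,0,0],[0,0,0],[0,0,0],[0,0,0],[0,0,0],[0,0,0],[0,0,0],[0,0,0]],"claw":[0,0,0,0,0,0,0,0]}'; python3 -c "from h import *;st()"
```

```text
time: 4.85
tool_pos: [0.4523, 0.2888, 0.2495]
tool_rot: [-0.305, 0.921, 0.068, 0.232]
force: [-1.3, -0.1, 0.0]
grip_width: 0.0004
gripper_force: 0.0
t 4.85 pos [0.4523 0.2888 0.2495] jig mm [-183.5    6.7  229.5]
tool axes in jig
 [[-0.883 -0.005  0.469]
 [-0.012  1.    -0.012]
 [-0.469 -0.016 -0.883]] F [-1.3 -0.1  0. ] w 0.00040647854264570083 q [ 1.14 -0.31 -1.53  2.2  -0.74  0.56  2.3 ]
```

```bash
python3 -m creep '{"delta_pos":[[0,0,0.3],[0,0,0.3],[0,0,0.3],[0,0,0.3],[0,0,0.3],[0,0,0],[0,0,0],[0,0,0]],"angular":[[-0.59,0.81,0],[-0.59,0.81,0],[-0.59,0.81,0],[-0.59,0.81,0],[-0.59,0.81,0],[-0.3,0.4,0],[0,0,0],[0,0,0]],"claw":[0,0,0,0,0,0,0,0]}'; python3 -c "from h import *;st()"; python3 -m creep '{"delta_pos":[[-0.3,0.5,0],[-0.3,0.5,0],[-0.3,0.5,0],[-0.3,0.5,0],[0,0.5,0],[0,0.5,0],[0,0,0]],"angular":[[0,0,0],[0,0,0],[0,0,0],[0,0,0],[0,0,0],[0,0,0],[0,0,0]],"claw":[0,0,0,0,0,0,0]}'; python3 -c "from h import *;st()"
```

```text
time: 5.65
tool_pos: [0.3994, 0.2541, 0.357]
tool_rot: [-0.315, 0.948, 0.003, 0.036]
force: [-0.4, -0.4, -0.8]
grip_width: 0.0005
gripper_force: 0.0
t 5.65 pos [0.3994 0.2541 0.357 ] jig mm [-246.7    9.8  337. ]
tool axes in jig
 [[-0.997 -0.011  0.071]
 [-0.013  1.    -0.017]
 [-0.071 -0.018 -0.997]] F [-0.4 -0.4 -0.8] w 0.0005436717737334654 q [ 1.19 -0.31 -1.53  1.84 -0.33  1.26  1.95]
time: 6.35
tool_pos: [0.3117, 0.376, 0.3701]
tool_rot: [-0.317, 0.947, 0.013, 0.052]
force: [-0.1, 0.5, -0.2]
grip_width: 0.0004
gripper_force: 0.0
t 6.35 pos [0.3117 0.376  0.3701] jig mm [-245.7  159.9  350.1]
tool axes in jig
 [[-0.994 -0.015  0.107]
 [-0.016  1.    -0.008]
 [-0.107 -0.009 -0.994]] F [-0.1  0.5 -0.2] w 0.00039150305304669244 q [ 0.87 -0.31 -1.53  1.81 -0.31  1.25  1.62]
```

The arm's redundancy has drifted to a bad elbow pose (q3 at its limit). I'll fit a kinematic model to the poses recorded so far, so I can plan a way out of it.

```bash
cat > kin.py <<'E'
import numpy as np, itertools
from scipy.spatial.transform import Rotation as R
from scipy.optimize import least_squares
D=[([-1.005,.501,-.427,1.55,.221,1.138,-.21],[.1937,.6198,.2258],[.1508,.98856,-.0009,-.0002]),
([-.96,.43,-.49,1.42,.21,1.33,.04],[.1937,.6216,.3301],[.032,.999,.002,0]),
([-.25,.19,-.4,1.72,.08,1.24,1.53],[.4532,.2762,.3264],[-.31,.951,0,0]),
([-.34,-.24,-.19,2.39,-.46,.23,2.05],[.4497,.2758,.3232],[-.286,.879,.119,.362]),
([.73,-.12,-1.23,2.31,-.98,.19,2.57],[.4867,.3011,.2815],[-.289,.884,.106,.351]),
([1.19,-.31,-1.53,2.02,-.59,.76,2.16],[.4852,.3033,.3163],[-.307,.925,.064,.215]),
([1.14,-.31,-1.53,2.2,-.74,.56,2.3],[.4523,.2888,.2495],[-.305,.921,.068,.232]),
([1.19,-.31,-1.53,1.84,-.33,1.26,1.95],[.3994,.2541,.357],[-.315,.948,.003,.036]),
([.87,-.31,-1.53,1.81,-.31,1.25,1.62],[.3117,.376,.3701],[-.317,.947,.013,.052])]
def fk(q,p,sg):
    L=p[:12].reshape(4,3); T=np.array([0,0,0.]); M=R.identity()
    T=np.array([p[12],p[13],L[0,2]]);M=R.from_euler('z',p[14])
    for i,ax in enumerate('zyzyzyz'):
        M=M*R.from_euler(ax,sg[i]*q[i])
        if i==1:T=T+M.apply(L[1])
        if i==3:T=T+M.apply(L[2])
        if i==5:T=T+M.apply(L[3])
    M=M*R.from_euler('z',p[15]); return T,M
def res(p,sg):
    o=[]
    for q,t,r in D:
        T,M=fk(q,p,sg);o+=list((T-t)*10)+list((M.inv()*R.from_quat(r)).as_rotvec())
    return np.r_[o,(p[:12]-P0[:12])*.001,p[12:15]*.01]
P0=np.array([0,0,.3,0,0,.35,0,0,.35,0,0,.25,0,0,0,0.])
if __name__=='__main__':
    out=[]
    for s1,s3,s5,s7 in itertools.product([1,-1],repeat=4):
        for sy in([1,1,1],[1,-1,1],[1,1,-1],[1,-1,-1]):
          for y0 in(0,1.57,3.14,-1.57):
            sg=[s1,sy[0],s3,sy[1],s5,sy[2],s7];q=P0.copy();q[15]=y0
            if sy!=[1,1,1]: continue
            for psi in (0,3.14):
                q[14]=psi;f=least_squares(res,q,args=(sg,),max_nfev=60);out.append((f.cost,sg,f.x))
    out.sort(key=lambda a:a[0])
    for a in out[:3]:print(a[0],a[1],a[2].round(3))
    np.savez('kin.npz',p=out[0][2],sg=out[0][1])
    r=res(out[0][2],out[0][1])[:54].reshape(-1,6).round(3);print(r)
E
time python3 kin.py
```

```text
0.0066099239734646095 [-1, 1, -1, 1, -1, 1, -1] [ 0.     0.     0.347 -0.002 -0.014  0.498 -0.002 -0.016  0.467 -0.003
 -0.002  0.361 -0.     0.003  0.008  1.574]
0.006609923973464875 [-1, 1, -1, 1, -1, 1, -1] [ 0.     0.     0.347 -0.002 -0.014  0.498 -0.002 -0.016  0.467 -0.003
 -0.002  0.361 -0.     0.003  0.008  1.574]
0.006609923973465172 [-1, 1, -1, 1, -1, 1, -1] [ 0.     0.     0.347 -0.002 -0.014  0.498 -0.002 -0.016  0.467 -0.003
 -0.002  0.361 -0.     0.003  0.008  1.574]
[[-0.029  0.009  0.005  0.002  0.     0.005]
 [ 0.025  0.001  0.018  0.007  0.008 -0.002]
 [ 0.007  0.03   0.01  -0.002  0.007  0.003]
 [ 0.003 -0.035 -0.03  -0.    -0.002 -0.01 ]
 [ 0.005  0.033  0.025  0.004  0.008  0.005]
 [-0.025 -0.022 -0.023  0.002 -0.007  0.002]
 [ 0.038 -0.006  0.031 -0.004  0.006  0.001]
 [-0.028  0.003 -0.024  0.002 -0.004 -0.002]
 [ 0.003 -0.013 -0.012 -0.004 -0.002 -0.002]]
real	2m4.237s
user	2m4.556s
sys	0m0.088s
```

```bash
cat > ik.py <<'E'
from kin import *
k=np.load('kin.npz');P,SG=k['p'],k['sg']
LO=np.array([-2.88,-.31,-1.54,.2,-1.41,.19,-2.57])+.06;HI=np.array([2.88,2.03,1.56,2.42,4.55,2.02,2.57])-.06
O=np.array([.6045,.3915,.02]);J=R.from_euler('z',.63)
def target(jx,jy,zw,tilt,roll=0,yaw=0):
    p=J.apply([jx/1e3,jy/1e3,0])+O;p[2]=zw
    M=R.from_euler('z',.63+yaw)*R.from_euler('y',-np.radians(tilt))*R.from_matrix([[-1,0,0],[0,1,0],[0,0,-1]])*R.from_euler('z',roll)
    return p,M
def ik(t,M,seed,mid=0):
    f=lambda q:(lambda a:np.r_[(a[0]-t)*10,(a[1].inv()*M).as_rotvec()*3,.01*mid*(q-seed)])(fk(q,P,SG))
    s=least_squares(f,np.clip(seed,LO+.01,HI-.01),bounds=(LO,HI),max_nfev=40);return s.x,np.abs(s.fun[:6]).max()
E
python3 - <<'E'
from ik import *
rng=np.random.default_rng(0)
for name,a in [('lip',(-105,0,.10)),('lipUp',(-100,0,.2)),('peg0',(-64,-98,.112)),('pegE',(-33,-18,.112))]:
  for tilt in(15,22,30):
    for roll in(0,np.pi):
      S=[]
      for i in range(14):
        seed=np.array([rng.uniform(-1.2,.5),rng.uniform(0,1.2),rng.uniform(-1.2,1.2),rng.uniform(1,2.3),rng.uniform(-1.2,1.2) if i%2 else rng.uniform(2,4.3),rng.uniform(.3,1.5),rng.uniform(-2,2)])
        q,e=ik(*target(*a,tilt,roll),seed)
        if e<.02:S.append((np.min(np.r_[q-LO,HI-q]),q.round(2)))
      S.sort(key=lambda x:-x[0]);print(name,tilt,round(roll,1),len(S),*[ (round(m,2),list(q)) for m,q in S[:2]])
E
```

```text
lip 15 0 8 (np.float64(0.33), [np.float64(0.0), np.float64(0.55), np.float64(-0.75), np.float64(1.97), np.float64(0.7), np.float64(0.58), np.float64(1.02)]) (np.float64(0.29), [np.float64(-0.09), np.float64(0.51), np.float64(-0.62), np.float64(1.97), np.float64(0.58), np.float64(0.54), np.float64(1.11)])
lip 15 3.1 7 (np.float64(0.33), [np.float64(-1.22), np.float64(0.57), np.float64(0.78), np.float64(2.01), np.float64(-0.79), np.float64(0.58), np.float64(-0.87)]) (np.float64(0.3), [np.float64(-1.17), np.float64(0.54), np.float64(0.72), np.float64(2.0), np.float64(-0.73), np.float64(0.55), np.float64(-0.93)])
lip 22 0 11 (np.float64(0.26), [np.float64(0.16), np.float64(0.58), np.float64(-0.92), np.float64(2.07), np.float64(1.06), np.float64(0.51), np.float64(0.7)]) (np.float64(0.21), [np.float64(0.09), np.float64(0.54), np.float64(-0.83), np.float64(2.08), np.float64(0.98), np.float64(0.46), np.float64(0.76)])
lip 22 3.1 7 (np.float64(0.07), [np.float64(-0.19), np.float64(0.44), np.float64(-0.47), np.float64(2.08), np.float64(0.62), np.float64(0.32), np.float64(-2.09)]) (np.float64(0
[... 5345 characters left out ...]
61), np.float64(1.92), np.float64(-0.8), np.float64(0.46), np.float64(-0.84)])
pegE 30 0 11 (np.float64(0.2), [np.float64(0.17), np.float64(0.65), np.float64(-0.92), np.float64(2.01), np.float64(1.34), np.float64(0.45), np.float64(0.52)]) (np.float64(0.19), [np.float64(0.16), np.float64(0.65), np.float64(-0.91), np.float64(2.01), np.float64(1.33), np.float64(0.44), np.float64(0.53)])
pegE 30 3.1 10 (np.float64(0.07), [np.float64(-1.07), np.float64(0.54), np.float64(0.62), np.float64(2.04), np.float64(-1.28), np.float64(0.33), np.float64(-0.37)]) (np.float64(0.02), [np.float64(-1.51), np.float64(1.22), np.float64(1.48), np.float64(2.05), np.float64(4.47), np.float64(1.14), np.float64(-0.28)])
```

```bash
cat > sim.py <<'E'
from ik import *
lo=np.array([-2.88,-.31,-1.53,.2,-1.41,.19,-2.57]);hi=np.array([2.88,2.03,1.55,2.42,4.55,2.02,2.57])
def jac(q):
    T,M=fk(q,P,SG);Jm=np.zeros((6,7))
    for i in range(7):
        d=q.copy();d[i]+=1e-5;a,b=fk(d,P,SG);Jm[:3,i]=(a-T)/1e-5;Jm[3:,i]=(b*M.inv()).as_rotvec()/1e-5
    return T,M,Jm
def run(q,rows,sub=4):
    q=np.array(q,float)
    for dp,da in rows:
        T0,M0=fk(q,P,SG);t=T0+.05*np.array(dp);M=R.from_rotvec(np.radians(5)*np.array(da))*M0
        for i in range(sub):
            T,m,Jm=jac(q);w=(i+1)/sub
            e=np.r_[(T0+w*(t-T0))-T,((R.from_rotvec(w*np.radians(5)*np.array(da))*M0)*m.inv()).as_rotvec()]
            q=np.clip(q+Jm.T@np.linalg.solve(Jm@Jm.T+1e-4*np.eye(6),e),lo,hi)
    return q
E
python3 - <<'E'
from sim import *
seq=[[([0,0,.67],[0,0,.9])]*3,[([.37,-.49,0],[0,0,.57])]*14,[([0,0,0],[.59,-.81,0])]*9,
[([.3,.22,-.3],[0,0,0])]+[([.3,.22,-.4],[0,0,0])]*4+[([0,0,-.4],[0,0,0])],
[([0,0,.2],[-.59,.81,0])]*3+[([0,0,0],[-.4,.6,0])]]
for i,s in enumerate(seq):
    print('sim',run(D[i][0],s).round(2),'real',D[i+1][0])
E
```

```text
sim [-0.97  0.44 -0.49  1.42  0.21  1.33  0.04] real [-0.96, 0.43, -0.49, 1.42, 0.21, 1.33, 0.04]
sim [-0.26  0.19 -0.38  1.71  0.06  1.25  1.55] real [-0.25, 0.19, -0.4, 1.72, 0.08, 1.24, 1.53]
sim [-0.35 -0.24 -0.2   2.38 -0.4   0.22  1.99] real [-0.34, -0.24, -0.19, 2.39, -0.46, 0.23, 2.05]
sim [-0.3   0.18 -0.31  2.32 -1.09  0.19  2.57] real [0.73, -0.12, -1.23, 2.31, -0.98, 0.19, 2.57]
sim [ 1.26 -0.31 -1.53  2.   -0.64  0.8   2.19] real [1.19, -0.31, -1.53, 2.02, -0.59, 0.76, 2.16]
```

```bash
cat > plan.py <<'E'
from sim import *
import sys
def go(q,t,M,vmax=.04,amax=4.5,sub=2):
    q=np.array(q,float);T0,M0=fk(q,P,SG);rv=(M*M0.inv()).as_rotvec()
    n=int(max(np.ceil(np.linalg.norm(t-T0)/vmax),np.ceil(np.degrees(np.linalg.norm(rv))/amax),1))
    mar=9
    for i in range(n*sub):
        T,m,Jm=jac(q);w=(i+1)/(n*sub)
        e=np.r_[T0+w*(t-T0)-T,((R.from_rotvec(w*rv)*M0)*m.inv()).as_rotvec()]
        q=np.clip(q+Jm.T@np.linalg.solve(Jm@Jm.T+1e-4*np.eye(6),e),lo,hi);mar=min(mar,np.min(np.r_[q-lo,hi-q]))
    T,m=fk(q,P,SG)
    return q,n,mar,np.linalg.norm(T-t)+.1*(M*m.inv()).magnitude()
E
cat > search.py <<'E'
from plan import *
q0=[.87,-.31,-1.53,1.81,-.31,1.25,1.62]
rng=np.random.default_rng(1);best=[]
def tw(x,y,z,yaw,tilt): 
    _,M=target(0,0,.2,tilt,0,yaw);return np.array([x,y,z]),M
import time;t0=time.time()
while time.time()-t0<400:
    W=[]
    for i in range(2):
        r=rng.uniform(.45,.72);b=rng.uniform(.9,1.4) if r>.5 else rng.uniform(.3,1.3)
        W.append((r*np.cos(b),r*np.sin(b),rng.uniform(.34,.42),rng.uniform(-.9,.9),rng.uniform(-15,15)))
    tilt=18; q=q0;n=0;ms=[];es=[]
    for j,tg in enumerate([tw(*w) for w in W]+[target(-130,0,.32,5),target(-105,0,.20,tilt),target(-105,0,.1,tilt)]):
        q,k,m,e=go(q,*tg);n+=k;es.append(e)
        if j>0:ms.append(m)
        if j>0 and e>.01:break
    else: best.append((min(ms[-2:]),n,W,q.round(2)))
best.sort(key=lambda a:-a[0])
print(len(best))
for b in best[:4]:print(round(b[0],3),b[1],np.round(b[2],2).tolist(),b[3])
E
timeout 500 python3 search.py
```

```text
203
0.37 38 [[0.25, 0.66, 0.39, -0.71, 14.83], [0.35, 0.33, 0.4, 0.04, 14.36]] [ 0.1   0.57 -0.86  2.02  0.87  0.56  0.87]
0.369 45 [[0.43, 0.16, 0.38, 0.76, 14.82], [0.29, 0.65, 0.41, -0.79, 2.69]] [ 0.1   0.57 -0.86  2.02  0.87  0.56  0.87]
0.369 39 [[0.17, 0.5, 0.35, -0.12, 8.55], [0.47, 0.15, 0.37, 0.86, -6.01]] [ 0.1   0.57 -0.86  2.02  0.87  0.56  0.87]
0.369 47 [[0.43, 0.57, 0.41, 0.86, -3.29], [0.36, 0.5, 0.42, 0.71, -6.24]] [ 0.1   0.57 -0.86  2.02  0.87  0.56  0.87]
```

```bash
cat >> h.py <<'E'
def need(t,M):
    o=env.get_obs();Rc=Rot.from_quat(o['tool_rot'])
    return ('d units',((np.array(t)-o['tool_pos'])/.05).round(2),'ang units',(np.degrees((M*Rc.inv()).as_rotvec())/5).round(2))
E
python3 - <<'E'
from h import *
from plan import *
def tw(x,y,z,yaw,tilt): 
    _,M=target(0,0,.2,tilt,0,yaw);return np.array([x,y,z]),M
tg=tw(.25,.66,.39,-.71,14.83)
print(need(*tg)); o=env.get_obs();q,n,m,e=go(o['joints'],*tg);print(q.round(2),n,m,e)
print(go(q,*tw(.35,.33,.4,.04,14.4)))
E
```

```text
('d units', array([-1.23,  5.68,  0.4 ]), 'ang units', array([ 0.6 , -1.67, -8.29]))
[ 1.09 -0.31 -1.53  1.5  -0.46  1.31  0.61] 10 0.0 0.375915524581659
(array([ 0.46835167, -0.2667873 , -1.06123122,  1.88764013, -0.27079547,
        1.14237972,  1.71199999]), 16, np.float64(0.00521134420681002), np.float64(3.2739678768906823e-05))
```

```bash
sed -i 's/if j>0 and e>.01:break/if e>.01:break/; s/<400/<300/; s/best.append((min(ms\[-2:\])/best.append((min(ms)/' search.py; timeout 500 python3 search.py
```

```text
91
0.227 33 [[0.43, 0.57, 0.36, 0.86, -9.19], [0.23, 0.45, 0.34, 0.51, 2.48]] [ 0.04  0.54 -0.78  2.02  0.79  0.52  0.93]
0.218 35 [[0.43, 0.19, 0.4, 0.59, 4.92], [0.37, 0.62, 0.39, 0.67, 12.86]] [-0.02  0.52 -0.71  2.02  0.73  0.5   0.98]
0.186 22 [[0.41, 0.21, 0.42, 0.56, 10.27], [0.43, 0.24, 0.37, 0.44, 4.72]] [-0.01  0.52 -0.72  2.02  0.74  0.5   0.97]
0.174 36 [[0.42, 0.23, 0.36, 0.42, 13.08], [0.25, 0.53, 0.37, -0.52, -11.23]] [ 0.1   0.57 -0.86  2.02  0.87  0.56  0.87]
```

```bash
cat > nx.py <<'E'
from h import *
from plan import *
def tw(x,y,z,yaw,tilt): 
    _,M=target(0,0,.2,tilt,0,yaw);return np.array([x,y,z]),M
def show(*tgs):
    st();print(*need(*tgs[0]));q=env.get_obs()['joints']
    for t in tgs:
        q,n,m,e=go(q,*t);print('pred',q.round(2),n,round(m,2),round(e,3))
E
python3 -c "
from nx import *
show(tw(.41,.21,.42,.56,10.3),tw(.43,.24,.37,.44,4.7),target(-130,0,.32,5),target(-105,0,.2,18),target(-105,0,.1,18))"
```

```text
t 6.35 pos [0.3117 0.376  0.3701] jig mm [-245.7  159.9  350.1]
tool axes in jig
 [[-0.994 -0.015  0.107]
 [-0.016  1.    -0.008]
 [-0.107 -0.009 -0.994]] F [-0.1  0.5 -0.2] w 0.00039150305304669244 q [ 0.87 -0.31 -1.53  1.81 -0.31  1.25  1.62]
d units [ 1.97 -3.32  1.  ] ang units [ 0.73 -0.43  6.24]
pred [ 0.64 -0.14 -0.94  1.8  -0.26  1.31  2.5 ] 7 0.03 0.0
pred [ 0.55  0.09 -1.13  1.78  0.05  1.25  2.04] 2 0.17 0.002
pred [ 0.17  0.37 -0.98  1.65  0.34  1.21  1.32] 6 0.4 0.0
pred [ 0.15  0.39 -0.9   1.95  0.52  0.68  1.17] 4 0.47 0.001
pred [-0.01  0.52 -0.72  2.02  0.74  0.5   0.98] 3 0.31 0.001
```

```bash
python3 -m creep '{"delta_pos":[[0.28,-0.47,0.14],[0.28,-0.47,0.14],[0.28,-0.47,0.14],[0.28,-0.47,0.14],[0.28,-0.48,0.14],[0.28,-0.48,0.15],[0.28,-0.48,0.15]],"angular":[[0.1,-0.06,0.89],[0.1,-0.06,0.89],[0.1,-0.06,0.89],[0.1,-0.06,0.89],[0.1,-0.06,0.89],[0.1,-0.06,0.89],[0.1,-0.06,0.89]],"claw":[0,0,0,0,0,0,0]}'; python3 -c "
from nx import *
show(tw(.43,.24,.37,.44,4.7),target(-130,0,.32,5),target(-105,0,.2,18),target(-105,0,.1,18))"
```

```text
time: 7.05
tool_pos: [0.4115, 0.2062, 0.4195]
tool_rot: [-0.557, 0.826, 0.049, 0.073]
force: [-0.1, -0.4, 0.2]
grip_width: 0.0002
gripper_force: 0.0
t 7.05 pos [0.4115 0.2062 0.4195] jig mm [-265.1  -36.   399.5]
tool axes in jig
 [[-0.835 -0.529  0.149]
 [-0.521  0.848  0.092]
 [-0.175 -0.001 -0.985]] F [-0.1 -0.4  0.2] w 0.00019917981320015024 q [ 0.62 -0.13 -0.93  1.8  -0.25  1.31  2.5 ]
d units [ 0.37  0.68 -0.99] ang units [-0.97  0.47 -1.35]
pred [ 0.53  0.09 -1.11  1.78  0.05  1.25  2.05] 2 0.17 0.002
pred [ 0.16  0.37 -0.97  1.65  0.33  1.2   1.32] 6 0.42 0.0
pred [ 0.14  0.39 -0.89  1.95  0.51  0.68  1.18] 4 0.47 0.001
pred [-0.02  0.52 -0.71  2.02  0.73  0.5   0.98] 3 0.31 0.001
```

```bash
python3 -m creep '{"delta_pos":[[0.18,0.34,-0.5],[0.18,0.34,-0.5],[0.23,0.25,-0.16],[0.23,0.25,-0.17],[0.23,0.25,-0.17],[0.23,0.25,-0.17],[0.23,0.25,-0.17],[0.23,0.25,-0.17],[0,0,0]],"angular":[[-0.48,0.24,-0.68],[-0.48,0.24,-0.68],[0,0,-0.84],[0,0,-0.84],[0,0,-0.84],[0,0,-0.84],[0,0,-0.84],[0,0,-0.84],[0,0,0]],"claw":[0,0,0,0,0,0,0,0,0]}'; python3 -c "
from nx import *
show(target(-105,0,.21,18),target(-105,0,.1,18),target(-105,0,.2,18),target(-125,-98,.16,20),target(-64,-98,.112,22),target(-33,-18,.112,22))"
```

```text
time: 7.95
tool_pos: [0.4968, 0.3147, 0.3197]
tool_rot: [-0.311, 0.949, 0.015, 0.039]
force: [-0.3, 0.2, 0.9]
grip_width: 0.0007
gripper_force: 0.0
t 7.95 pos [0.4968 0.3147 0.3197] jig mm [-132.3    1.4  299.7]
tool axes in jig
 [[-0.997 -0.004  0.083]
 [-0.003  1.     0.004]
 [-0.083  0.004 -0.997]] F [-0.3  0.2  0.9] w 0.0006724581329743503 q [ 0.16  0.37 -0.98  1.66  0.34  1.2   1.32]
d units [ 0.46  0.3  -2.19] ang units [ 1.53 -2.16 -0.05]
pred [ 0.16  0.38 -0.91  1.94  0.49  0.7   1.19] 3 0.48 0.002
pred [-0.01  0.52 -0.71  2.02  0.73  0.5   0.98] 3 0.31 0.001
pred [ 0.15  0.39 -0.9   1.95  0.52  0.68  1.17] 3 0.34 0.001
pred [ 0.33  0.44 -0.87  2.01  0.54  0.54  1.34] 3 0.35 0.0
pred [ 0.16  0.57 -0.72  1.93  0.69  0.46  1.21] 2 0.27 0.001
pred [-0.05  0.58 -0.66  1.9   0.74  0.48  1.02] 3 0.27 0.0
```

```bash
python3 -m creep '{"delta_pos":[[0.12,0.07,-0.55],[0.12,0.07,-0.55],[0.11,0.08,-0.55],[0.11,0.08,-0.54],[0,0,0]],"angular":[[0.38,-0.54,0],[0.38,-0.54,0],[0.38,-0.54,0],[0.38,-0.54,0],[0,0,0]],"claw":[0,0,0,0,0]}'; python3 -m creep '{"delta_pos":[[0,0,-0.2],[0,0,-0.2],[0,0,-0.2],[0,0,-0.2],[0,0,-0.2],[0,0,-0.2],[0,0,-0.2],[0,0,-0.2],[0,0,-0.2],[0,0,0]],"angular":[[0,0,0],[0,0,0],[0,0,0],[0,0,0],[0,0,0],[0,0,0],[0,0,0],[0,0,0],[0,0,0],[0,0,0]],"claw":[0,0,0,0,0,0,0,0,0,0]}'; python3 -c "
from nx import *
show(target(-105,0,.1,18))"
```

```text
time: 8.45
tool_pos: [0.5165, 0.3254, 0.2082]
tool_rot: [-0.308, 0.939, 0.046, 0.146]
force: [0.2, -0.4, 0.3]
grip_width: 0.001
gripper_force: 0.0
time: 9.45
tool_pos: [0.5191, 0.3293, 0.1213]
tool_rot: [-0.308, 0.938, 0.048, 0.149]
force: [0.7, 0.5, -0.7]
grip_width: 0.0006
gripper_force: 0.0
t 9.45 pos [0.5191 0.3293 0.1213] jig mm [-105.7    0.   101.3]
tool axes in jig
 [[-0.951 -0.004  0.309]
 [-0.004  1.    -0.001]
 [-0.309 -0.002 -0.951]] F [ 0.7  0.5 -0.7] w 0.0005601498663751276 q [ 0.01  0.49 -0.76  2.01  0.69  0.54  1.02]
d units [ 0.01  0.01 -0.43] ang units [ 0.02  0.02 -0.05]
pred [-0.01  0.52 -0.71  2.02  0.73  0.5   0.98] 1 0.31 0.0
```

```bash
python3 -m creep '{"delta_pos":[[0,0,-0.12],[0,0,-0.12],[0,0,-0.12],[0,0,-0.06],[0,0,0]],"angular":[[0,0,0],[0,0,0],[0,0,0],[0,0,0],[0,0,0]],"claw":[0,0,0,0,0]}';python3 -c "
from nx import *
st();im,p=cloud('scene');cv2.imwrite('pics/s2.png',cv2.resize(im[90:220,140:310,::-1],(680,520)))"
```

```text
time: 9.95
tool_pos: [0.5195, 0.3294, 0.1014]
tool_rot: [-0.308, 0.938, 0.048, 0.15]
force: [0.4, -0.1, 0.0]
grip_width: 0.0005
gripper_force: 0.0
t 9.95 pos [0.5195 0.3294 0.1014] jig mm [-1.052e+02 -1.000e-01  8.140e+01]
tool axes in jig
 [[-0.951 -0.004  0.311]
 [-0.004  1.    -0.001]
 [-0.311 -0.003 -0.951]] F [ 0.4 -0.1  0. ] w 0.0005042058583463629 q [-0.02  0.51 -0.71  2.02  0.73  0.5   0.98]
```

View pics/s2.png

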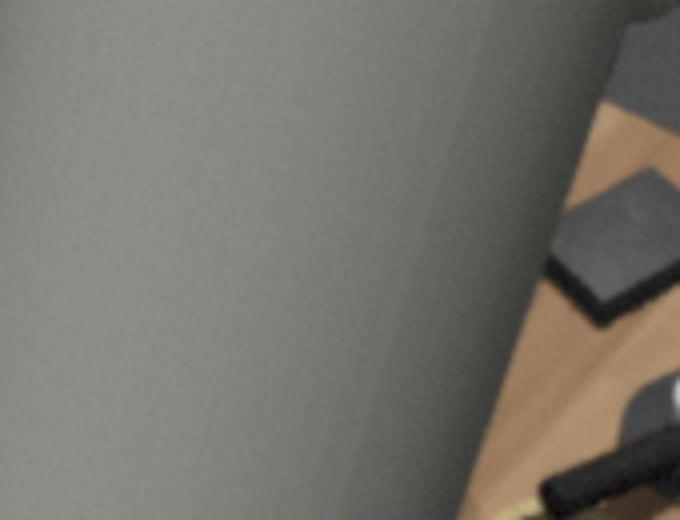

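The arm blocks the view. I'll keep going down until I feel the stop.

```bash
for i in 1 2; do python3 -m creep '{"delta_pos":[[0,0,-0.06],[0,0,-0.06],[0,0,0]],"angular":[[0,0,0],[0,0,0],[0,0,0]],"claw":[0,0,0]}'|egrep 'pos|force'; done;python3 -c "
from nx import *
im,p=cloud('top');cv2.imwrite('pics/t2.png',cv2.resize(im[90:220,140:310,::-1],(680,520)))"
```

```text
tool_pos: [0.5197, 0.3295, 0.0957]
force: [-0.6, 0.5, -0.6]
gripper_force: 0.1
tool_pos: [0.5203, 0.33, 0.0928]
force: [-13.4, -11.6, 30.7]
gripper_force: 15.5
```

View pics/t2.png

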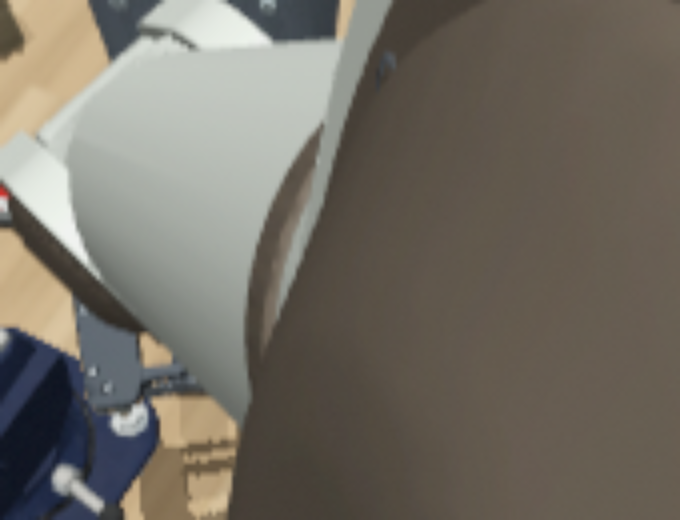

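The fingers met the stop at z≈0.094, which is the height of the closed leaf. Now up and over to the peg.

```bash
python3 -m creep '{"delta_pos":[[0,0,0.2],[0,0,0.5],[0,0,0.7],[0,0,0.7],[0.17,-0.36,-0.1],[0.17,-0.36,-0.1],[0.17,-0.37,-0.1],[0.17,-0.37,-0.1],[0.16,-0.37,-0.1],[0,0,0]],"angular":[[0,0,0],[0,0,0],[0,0,0],[0,0,0],[0.09,-0.13,0],[0.09,-0.13,0],[0.09,-0.13,0],[0.09,-0.13,0],[0.09,-0.13,0],[0,0,0]],"claw":[0,0,0,0,0.4,0.4,0.4,0.4,0.4,0.4]}' 6;python3 -c "
from nx import *
show(target(-64,-98,.112,22),target(-33,-18,.112,22))
im,p=cloud('top');cv2.imwrite('pics/t3.png',cv2.resize(im[80:220,140:310,::-1],(680,560)));np.save('t3.npy',p)"
```

```text
time: 11.65
tool_pos: [0.5623, 0.2338, 0.1684]
tool_rot: [-0.304, 0.934, 0.056, 0.182]
force: [-0.5, 0.7, -0.3]
grip_width: 0.036
gripper_force: 0.0
t 11.65 pos [0.5623 0.2338 0.1684] jig mm [-127.  -102.6  148.4]
tool axes in jig
 [[-0.928  0.002  0.373]
 [ 0.     1.    -0.005]
 [-0.373 -0.005 -0.928]] F [-0.5  0.7 -0.3] w 0.03598937094087036 q [ 0.36  0.41 -0.89  2.04  0.53  0.5   1.34]
d units [ 0.96  0.82 -1.13] ang units [0.06 0.02 0.02]
pred [ 0.16  0.57 -0.72  1.93  0.69  0.46  1.21] 3 0.27 0.0
pred [-0.05  0.58 -0.66  1.9   0.74  0.48  1.02] 3 0.27 0.0
```

View pics/t3.png

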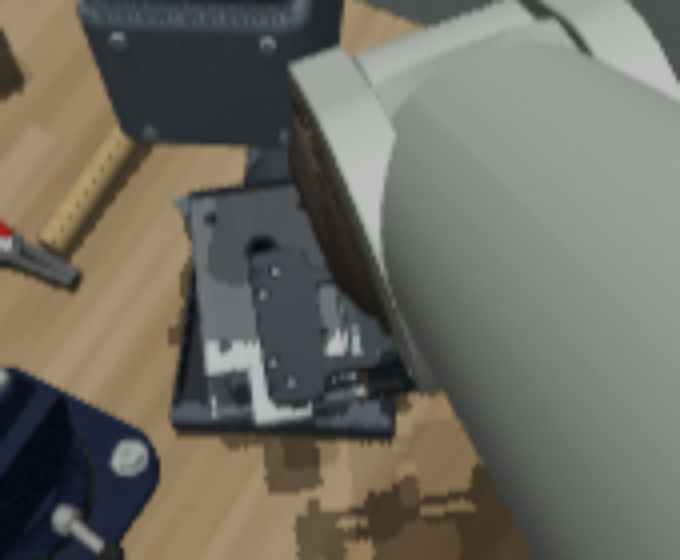

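The leaf is now level, with its front-left corner at (208,370) and the gripper beyond it. I'll check the leaf's plane from depth.

Run:
```python
from h import *
p=np.load('t3.npy'); q=p[128:165,190:200].reshape(-1,3); j=(q-O)@J
k=j[(j[:,2]>.055)&(j[:,2]<.09)];A=np.c_[k[:,:2],np.ones(len(k))]
f=np.linalg.lstsq(A,k[:,2],rcond=None)[0];print(len(k),'slope',f.round(3),'z mean',k[:,2].mean().round(4),k.min(0).round(3),k.max(0).round(3))
q=p[100:190,180:225].reshape(-1,3); j=(q-O)@J;k=j[(j[:,2]>.062)&(j[:,2]<.08)];print(np.percentile(k,[1,99],axis=0).round(3))
```

```text
369 slope [ 0.003 -0.04   0.072] z mean 0.0712 [-0.063  0.011  0.059] [0.046 0.044 0.075]
[[-0.125 -0.041  0.066]
 [ 0.066  0.045  0.076]]
```

```bash
python3 -m creep '{"delta_pos":[[0.17,0.14,-0.19],[0.17,0.14,-0.19],[0.17,0.14,-0.19],[0.16,0.14,-0.19],[0.16,0.14,-0.19],[0.16,0.14,-0.18],[0,0,0]],"angular":[[0,0,0],[0,0,0],[0,0,0],[0,0,0],[0,0,0],[0,0,0],[0,0,0]],"claw":[0.4,0.4,0.4,0.4,0.4,0.4,0.4]}' 6;python3 -c "
from nx import *
st()"
```

```text
time: 12.4
tool_pos: [0.6107, 0.283, 0.113]
tool_rot: [-0.307, 0.932, 0.058, 0.182]
force: [-0.9, 0.2, 0.4]
grip_width: 0.0366
gripper_force: 0.0
t 12.4 pos [0.6107 0.283  0.113 ] jig mm [-59.  -91.3  93. ]
tool axes in jig
 [[-0.927 -0.006  0.376]
 [-0.007  1.    -0.001]
 [-0.376 -0.003 -0.927]] F [-0.9  0.2  0.4] w 0.036621416300275246 q [ 0.13  0.57 -0.72  1.93  0.69  0.46  1.19]
```

```bash
python3 -m creep '{"delta_pos":[[0.05,-0.12,0],[0,0,0],[0,0,0],[0,0,0],[0,0,0],[0,0,0]],"angular":[[0,0,0],[0,0,0],[0,0,0],[0,0,0],[0,0,0],[0,0,0]],"claw":[0.4,0.12,0.12,0.05,0.05,0.05]}' 6;python3 -c "
from nx import *
st()"
```

```text
time: 13.0
tool_pos: [0.6137, 0.275, 0.1141]
tool_rot: [-0.306, 0.932, 0.058, 0.183]
force: [-0.7, 1.7, 2.2]
grip_width: 0.0136
gripper_force: 6.0
t 13.0 pos [0.6137 0.275  0.1141] jig mm [-61.2 -99.6  94.1]
tool axes in jig
 [[-0.926 -0.004  0.377]
 [-0.006  1.    -0.002]
 [-0.377 -0.004 -0.926]] F [-0.7  1.7  2.2] w 0.013586587034024458 q [ 0.15  0.57 -0.72  1.93  0.69  0.46  1.21]
```

The fingers hold the peg (13.6 mm opening). Clearing the head at the end of the arc needs more tilt, so I'll simulate the arc with tilt ramped up to about 32°.

Run:
```python
from nx import *
q0=env.get_obs()['joints'];c0=np.array([-61.2,-99.6])-np.array([-25-48*np.sin(2.30),-66+48*np.cos(2.30)])
for tmax in(30,34):
    q=q0;prev=None;ang=np.linspace(2.3,0.05,20)
    tl=22+(tmax-22)*np.clip((np.arange(20)-2)/10,0,1)
    T0=np.array(env.get_obs()['tool_pos']);M=Rot.from_quat(env.get_obs()['tool_rot'])
    for a,t in zip(ang[1:],tl[1:]):
        x,y=np.array([-25-48*np.sin(a),-66+48*np.cos(a)])+c0*(a/2.3)
        tg=target(x,y,.1141,t);q,n,m,e=go(q,*tg,sub=3)
        if tmax==30:print(((tg[0]-T0)/.05)[:2].round(2),end=' ')
        T0=tg[0]
    print('\n',tmax,q.round(2),round(m,2),round(e,4),c0.round(1))
```

```text
[-0.11  0.03] [-0.11  0.04] [-0.1   0.06] [-0.09  0.07] [-0.08  0.08] [-0.07  0.09] [-0.06  0.1 ] [-0.05  0.1 ] [-0.04  0.11] [-0.03  0.11] [-0.01  0.11] [-0.    0.12] [0.01 0.11] [0.03 0.11] [0.04 0.11] [0.05 0.1 ] [0.06 0.1 ] [0.07 0.09] [0.08 0.08] 
 30 [-0.18  0.51 -0.46  2.    0.88  0.22  0.84] 0.03 0.0 [-0.4 -1.6]

 34 [-0.13  0.51 -0.51  2.06  1.44  0.19  0.31] 0.0 0.0031 [-0.4 -1.6]
```

```bash
python3 -m creep '{"delta_pos":[[-0.11,0.03,0],[-0.11,0.04,0],[-0.10,0.06,0],[-0.09,0.07,0],[-0.08,0.08,0],[-0.07,0.09,0],[-0.06,0.10,0],[-0.05,0.10,0],[0,0,0]],"angular":[[0,0,0],[0,0,0],[0.06,-0.08,0],[0.06,-0.08,0],[0.06,-0.08,0],[0.06,-0.08,0],[0.06,-0.08,0],[0.06,-0.08,0],[0,0,0]],"claw":[0.05,0.05,0.05,0.05,0.05,0.05,0.05,0.05,0.05]}' 6;python3 -c "
from nx import *
st();j=1e3*tojig(env.get_obs()['tool_pos']);print('latch',np.arctan2(-(j[0]+25),j[1]+66),np.hypot(j[0]+25,j[1]+66))"
```

```text
time: 13.9
tool_pos: [0.5786, 0.3043, 0.113]
tool_rot: [-0.306, 0.927, 0.066, 0.207]
force: [-2.4, -1.0, 0.1]
grip_width: 0.0133
gripper_force: 6.0
t 13.9 pos [0.5786 0.3043 0.113 ] jig mm [-72.3 -55.2  93. ]
tool axes in jig
 [[-0.906 -0.006  0.424]
 [-0.007  1.    -0.   ]
 [-0.424 -0.003 -0.906]] F [-2.4 -1.   0.1] w 0.013311842885288886 q [ 0.04  0.5  -0.65  2.03  0.76  0.34  1.05]
latch 1.3457318105635947 48.54417904173296
```

```bash
python3 -m creep '{"delta_pos":[[-0.04,0.11,0],[-0.03,0.11,0],[-0.01,0.11,0],[0,0.12,0],[0.01,0.11,0],[0.03,0.11,0],[0.04,0.11,0],[0,0,0]],"angular":[[0.06,-0.08,0],[0.06,-0.08,0],[0,0,0],[0,0,0],[0,0,0],[0,0,0],[0,0,0],[0,0,0]],"claw":[0.05,0.05,0.05,0.05,0.05,0.05,0.05,0.05]}' 6;python3 -c "
from nx import *
st();j=1e3*tojig(env.get_obs()['tool_pos']);print('latch',np.arctan2(-(j[0]+25),j[1]+66),np.hypot(j[0]+25,j[1]+66))"
```

```text
time: 14.7
tool_pos: [0.5806, 0.343, 0.1136]
tool_rot: [-0.304, 0.925, 0.069, 0.215]
force: [1.9, -0.0, -3.2]
grip_width: 0.0134
gripper_force: 6.0
t 14.7 pos [0.5806 0.343  0.1136] jig mm [-47.9 -25.1  93.6]
tool axes in jig
 [[-0.898 -0.004  0.441]
 [-0.005  1.    -0.001]
 [-0.441 -0.003 -0.898]] F [ 1.9 -0.  -3.2] w 0.013425908411002486 q [-0.08  0.51 -0.59  2.    0.8   0.33  0.95]
latch 0.511302816887181 46.88055614632218
```

```bash
python3 -m creep '{"delta_pos":[[0,0,0],[0,0,0],[0,0,0],[-0.17,-0.12,0],[-0.17,-0.12,0],[-0.18,-0.12,0],[-0.04,0.02,0],[0,0,0],[0,0,0],[0,0,0],[0,0,0]],"angular":[[0,0,0],[0,0,0],[0,0,0],[0,0,0],[0,0,0],[0,0,0],[0,0,0],[0,0,0],[0,0,0],[0,0,0],[0,0,0]],"claw":[0.4,0.4,0.4,0.4,0.4,0.4,0.4,0,0,0,0]}' 6;python3 -c "
from nx import *
st();j=1e3*tojig(env.get_obs()['tool_pos']);d=(J@(np.array([-56,-22,94])-j))/50;print(d)"
```

```text
time: 15.8
tool_pos: [0.5525, 0.3249, 0.1136]
tool_rot: [-0.304, 0.926, 0.069, 0.215]
force: [-0.3, -0.2, 0.4]
grip_width: 0.0092
gripper_force: 0.0
t 15.8 pos [0.5525 0.3249 0.1136] jig mm [-81.3 -23.2  93.6]
tool axes in jig
 [[-0.898 -0.003  0.44 ]
 [-0.005  1.    -0.002]
 [-0.44  -0.004 -0.898]] F [-0.3 -0.2  0.4] w 0.009201980623381846 q [-0.07  0.46 -0.58  2.08  0.8   0.29  0.93]Traceback (most recent call last):
  File "<string>", line 3, in <module>
    st();j=1e3*tojig(env.get_obs()['tool_pos']);d=(J@(np.array([-56,-22,94])-j))/50;print(d)
                                                   ~^^~~~~~~~~~~~~~~~~~~~~~~~~~
ValueError: matmul: Input operand 0 does not have enough dimensions (has 0, gufunc core with signature (n?,k),(k,m?)->(n?,m?) requires 1)
```

```bash
python3 -m creep '{"delta_pos":[[0,0,0],[0.06,0.05,0],[0.07,0.05,0],[0.06,0.05,0],[0.07,0.05,0],[0.06,0.05,0],[0.07,0.05,0],[0.06,0.05,0],[0.07,0.05,0],[0,0,0]],"angular":[[0,0,0],[0,0,0],[0,0,0],[0,0,0],[0,0,0],[0,0,0],[0,0,0],[0,0,0],[0,0,0],[0,0,0]],"claw":[0,0,0,0,0,0,0,0,0,0]}' 6;python3 -c "
from nx import *
st()"
```

```text
time: 16.8
tool_pos: [0.5789, 0.345, 0.1136]
tool_rot: [-0.304, 0.926, 0.069, 0.215]
force: [-1.4, 0.1, -0.9]
grip_width: 0.0006
gripper_force: 0.4
t 16.8 pos [0.5789 0.345  0.1136] jig mm [-48.1 -22.4  93.6]
tool axes in jig
 [[-0.898 -0.003  0.44 ]
 [-0.005  1.    -0.002]
 [-0.44  -0.004 -0.898]] F [-1.4  0.1 -0.9] w 0.0006437060154119896 q [-0.09  0.51 -0.58  2.    0.8   0.33  0.94]
```

```bash
python3 -c "
from nx import *
show(target(-90,-22,.115,22),target(-120,0,.3,8),target(-180,200,.33,5))
a=[target(-90,-22,.115,22),target(-120,0,.3,8),target(-180,200,.33,5)]
for u,v in zip(a,a[1:]): print(((v[0]-u[0])/.05).round(2),(np.degrees((v[1]*u[1].inv()).as_rotvec())/5).round(2))"
```

```text
t 16.8 pos [0.5789 0.345  0.1136] jig mm [-48.1 -22.4  93.6]
tool axes in jig
 [[-0.898 -0.003  0.44 ]
 [-0.005  1.    -0.002]
 [-0.44  -0.004 -0.898]] F [-1.4  0.1 -0.9] w 0.0006437060154119896 q [-0.09  0.51 -0.58  2.    0.8   0.33  0.94]
d units [-0.68 -0.49  0.03] ang units [-0.45  0.69 -0.04]
pred [ 0.    0.48 -0.67  2.03  0.71  0.41  1.03] 2 0.16 0.0
pred [ 0.15  0.35 -0.94  1.71  0.34  1.1   1.32] 5 0.3 0.001
pred [-0.14  0.3  -1.02  1.7   0.32  1.21  0.96] 6 0.51 0.0
[-0.74  0.    3.7 ] [-1.65  2.26  0.  ]
[-3.33  2.53  0.6 ] [-0.35  0.48 -0.  ]
```

```bash
python3 -m creep '{"delta_pos":[[-0.23,-0.16,0],[-0.23,-0.16,0],[-0.22,-0.17,0.03],[-0.15,0,0.74],[-0.15,0,0.74],[-0.15,0,0.74],[-0.15,0,0.74],[-0.14,0,0.74],[-0.55,0.42,0.1],[-0.55,0.42,0.1],[-0.55,0.42,0.1],[-0.56,0.42,0.1],[-0.56,0.42,0.1],[-0.56,0.43,0.1],[0,0,0]],"angular":[[-0.15,0.23,0],[-0.15,0.23,0],[-0.15,0.23,0],[-0.33,0.45,0],[-0.33,0.45,0],[-0.33,0.45,0],[-0.33,0.45,0],[-0.33,0.46,0],[0,0,0],[0,0,0],[0,0,0],[0,0,0],[0,0,0],[0,0,0],[0,0,0]],"claw":[0,0,0,0,0,0,0,0,0,0,0,0,0,0,0]}' 6;python3 -c "
from nx import *
st()
im,p=cloud('top');i2,p2=cloud('scene');np.save('t4.npy',p);np.save('s4.npy',p2)
cv2.imwrite('pics/t4.png',np.hstack([cv2.resize(im[100:200,165:265,::-1],(400,400)),cv2.resize(i2[110:195,180:265,::-1],(400,400))]))"
```

```text
time: 18.3
tool_pos: [0.3355, 0.4505, 0.3318]
tool_rot: [-0.314, 0.947, 0.024, 0.067]
force: [0.3, 1.2, 0.7]
grip_width: 0.0008
gripper_force: 0.0
t 18.3 pos [0.3355 0.4505 0.3318] jig mm [-182.6  206.1  311.8]
tool axes in jig
 [[-0.99  -0.012  0.141]
 [-0.011  1.     0.004]
 [-0.141  0.003 -0.99 ]] F [0.3 1.2 0.7] w 0.0007894208926723005 q [-0.12  0.26 -1.04  1.75  0.32  1.15  0.96]
```

View pics/t4.png

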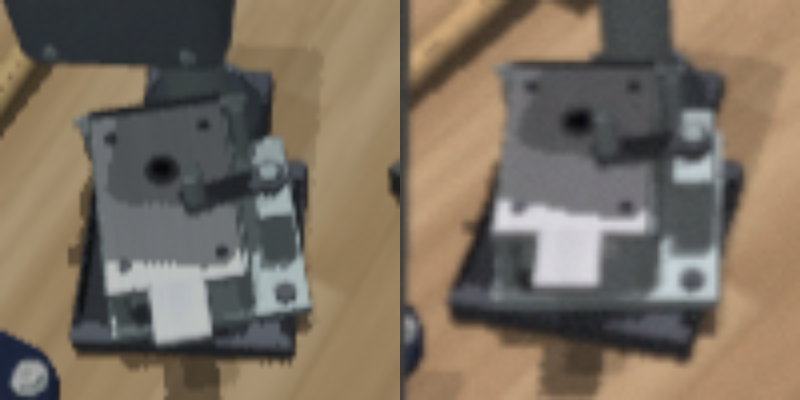

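The leaf is closed and the latch lies across it: peg at (192,185) and pivot at (268,172) in the left view. Next I'll measure the angle.

Run:
```python
from h import *
for n in('t4.npy','s4.npy'):
    j=((np.load(n).reshape(-1,3)-O)@J)*1e3
    k=j[(j[:,0]>-80)&(j[:,0]<20)&(j[:,1]>-70)&(j[:,1]<10)&(j[:,2]>103)&(j[:,2]<115)]
    b=j[(j[:,0]>-80)&(j[:,0]<20)&(j[:,1]>-52)&(j[:,1]<-28)&(j[:,2]>77.5)&(j[:,2]<84)]
    c=k[:,:2].mean(0);s=np.polyfit(b[:,1],b[:,0],1) if len(b)>5 else 0
    print(n,len(k),k.mean(0).round(1),'ang',np.arctan2(-(c[0]+25),c[1]+66).round(3),'bar',len(b),'slope ang',np.round(-s,3))
l=((np.load('t4.npy')[168:180,205:214].reshape(-1,3)-O)@J);print('lip z',np.median(l,0).round(4))
```

```text
t4.npy 27 [-34.7 -19.2 108. ] ang 0.205 bar 57 slope ang [ 0.239 40.098]
s4.npy 18 [-35.2 -17.4 105.5] ang 0.207 bar 30 slope ang [ 0.11  35.103]
lip z [nan nan nan]
```

The latch is at about 0.2 rad, which is too close to the 0.25 limit. I'll go back and push about 6 mm further.

```bash
python3 -c "
from nx import *
a=[target(-120,0,.3,8),target(-90,-20,.1145,23),target(-55,-20,.1145,27),target(-42,-20,.1145,27)]
show(*a)
for u,v in zip(a,a[1:]): print(((v[0]-u[0])/.05).round(2),(np.degrees((v[1]*u[1].inv()).as_rotvec())/5).round(2))"
```

```text
t 18.4 pos [0.3402 0.4469 0.3305] jig mm [-180.9  200.5  310.5]
tool axes in jig
 [[-0.99  -0.005  0.14 ]
 [-0.005  1.     0.001]
 [-0.14  -0.    -0.99 ]] F [ 0.7 -0.7 -0.7] w 0.0006671796315269789 q [-0.12  0.26 -1.04  1.75  0.32  1.15  0.96]
d units [ 3.35 -2.52 -0.61] ang units [-0.    0.01 -0.06]
pred [ 0.16  0.36 -0.95  1.71  0.34  1.1   1.32] 6 0.5 0.0
pred [ 0.    0.48 -0.67  2.05  0.74  0.39  1.  ] 5 0.2 0.002
pred [-0.08  0.5  -0.58  2.02  0.83  0.3   0.91] 1 0.11 0.001
pred [-0.09  0.52 -0.58  1.99  0.83  0.32  0.91] 1 0.12 0.0
[ 0.72  0.03 -3.71] [ 1.77 -2.42 -0.  ]
[0.57 0.41 0.  ] [ 0.47 -0.65 -0.  ]
[0.21 0.15 0.  ] [0. 0. 0.]
```

```bash
python3 -m creep '{"delta_pos":[[0.56,-0.42,-0.1],[0.56,-0.42,-0.1],[0.56,-0.42,-0.1],[0.56,-0.42,-0.1],[0.56,-0.42,-0.1],[0.55,-0.42,-0.1],[0.14,0,-0.7],[0.14,0,-0.7],[0.14,0.01,-0.7],[0.15,0.01,-0.7],[0.15,0.01,-0.6],[0,0,-0.3],[0,0,0]],"angular":[[0,0,0],[0,0,0],[0,0,0],[0,0,0],[0,0,0],[0,0,0],[0.35,-0.48,0],[0.35,-0.48,0],[0.35,-0.48,0],[0.36,-0.49,0],[0.36,-0.49,0],[0,0,0],[0,0,0]],"claw":[0,0,0,0,0,0,0,0,0,0,0,0,0]}' 6;python3 -c "
from nx import *
show(target(-55,-20,.1145,27))"
```

```text
time: 19.7
tool_pos: [0.5435, 0.3184, 0.1116]
tool_rot: [-0.304, 0.932, 0.061, 0.187]
force: [0.1, -0.0, -0.3]
grip_width: 0.0001
gripper_force: 0.0
t 19.7 pos [0.5435 0.3184 0.1116] jig mm [-92.4 -23.1  91.6]
tool axes in jig
 [[-0.923 -0.     0.385]
 [-0.001  1.    -0.   ]
 [-0.385 -0.    -0.923]] F [ 0.1 -0.  -0.3] w 0.00011879176875278347 q [-0.01  0.48 -0.66  2.05  0.74  0.39  1.  ]
d units [0.57 0.49 0.06] ang units [ 0.52 -0.7  -0.  ]
pred [-0.08  0.5  -0.58  2.02  0.83  0.3   0.91] 1 0.11 0.001
```

```bash
python3 -m creep '{"delta_pos":[[0.14,0.12,0.03],[0.14,0.12,0.02],[0.14,0.12,0],[0.15,0.13,0],[0.07,0.05,0],[0.07,0.05,0],[0.06,0.05,0],[0,0,0]],"angular":[[0.17,-0.23,0],[0.17,-0.23,0],[0.17,-0.23,0],[0,0,0],[0,0,0],[0,0,0],[0,0,0],[0,0,0]],"claw":[0,0,0,0,0,0,0,0]}' 6;python3 -c "
from nx import *
show(target(-42,-20,.1145,27))"
```

```text
time: 20.5
tool_pos: [0.5832, 0.3544, 0.1176]
tool_rot: [-0.302, 0.924, 0.074, 0.224]
force: [-0.8, 0.1, 0.0]
grip_width: -0.0001
gripper_force: 0.2
t 20.5 pos [0.5832 0.3544 0.1176] jig mm [-39.1 -17.5  97.6]
tool axes in jig
 [[-0.889 -0.003  0.458]
 [-0.002  1.     0.002]
 [-0.458  0.001 -0.889]] F [-0.8  0.1  0. ] w -5.6385797771811986e-05 q [-0.1   0.51 -0.58  1.99  0.83  0.32  0.91]
d units [-0.02 -0.08 -0.06] ang units [-0.04  0.04 -0.03]
pred [-0.09  0.52 -0.58  1.99  0.83  0.32  0.91] 1 0.13 0.0
```

```bash
python3 -m creep '{"delta_pos":[[-0.23,-0.17,0],[-0.23,-0.17,0],[-0.24,-0.18,0.03],[-0.15,0,0.74],[-0.15,0,0.74],[-0.15,0,0.74],[-0.15,0,0.74],[-0.14,0,0.74],[-0.55,0.42,0.1],[-0.55,0.42,0.1],[-0.55,0.42,0.1],[-0.56,0.42,0.1],[-0.56,0.42,0.1],[-0.56,0.43,0.1],[0,0,0]],"angular":[[-0.15,0.23,0],[-0.15,0.23,0],[-0.15,0.23,0],[-0.33,0.45,0],[-0.33,0.45,0],[-0.33,0.45,0],[-0.33,0.45,0],[-0.33,0.46,0],[0,0,0],[0,0,0],[0,0,0],[0,0,0],[0,0,0],[0,0,0],[0,0,0]],"claw":[0,0,0,0,0,0,0,0,0,0,0,0,0,0,0]}' 6;python3 - <<'E'
from h import *
for n in('top','scene'):
    im,p=cloud(n)
    j=((p.reshape(-1,3)-O)@J)*1e3
    k=j[(j[:,0]>-80)&(j[:,0]<20)&(j[:,1]>-70)&(j[:,1]<10)&(j[:,2]>103)&(j[:,2]<115)]
    b=j[(j[:,0]>-80)&(j[:,0]<20)&(j[:,1]>-52)&(j[:,1]<-28)&(j[:,2]>77.5)&(j[:,2]<84)]
    c=k[:,:2].mean(0);s=np.polyfit(b[:,1],b[:,0],1) if len(b)>5 else 0
    print(n,len(k),k.mean(0).round(1),'ang',np.arctan2(-(c[0]+25),c[1]+66).round(3),'bar',len(b),'slope ang',np.round(-s,3))
    l=j[(j[:,0]>-80)&(j[:,0]<30)&(j[:,1]>5)&(j[:,1]<36)&(j[:,2]>50)&(j[:,2]<95)];print('leaf slope',np.polyfit(l[:,0],l[:,2],1).round(3))
E
```

```text
time: 22.0
tool_pos: [0.3386, 0.4588, 0.3355]
tool_rot: [-0.314, 0.946, 0.029, 0.076]
force: [-0.2, 0.3, 0.4]
grip_width: 0.0004
gripper_force: 0.0
top 28 [-26.3 -18.7 108.4] ang 0.027 bar 53 slope ang [3.0000e-03 2.5972e+01]
leaf slope [ 0.   71.53]
scene 20 [-27.4 -17.  105.8] ang 0.049 bar 27 slope ang [-0.062 25.489]
leaf slope [-0.    69.089]
```

The latch is at about 0.03 rad, the leaf is flat and the robot is clear, so I'll hand it in.

```bash
python3 -c "
from station import env
print(env.close_job())"
```

```text
the job is handed in; nothing more can be done
None
```

The job is handed in: the leaf was pressed fully down first, then the latch was turned to about 0.03 rad of straight across it; the oil can, V-block and tape were not touched as far as I could tell, but I didn't re-measure them, and no verdict came back.

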